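Put three pipe fittings back in their own sample trays

TASK

Three loose pipe fittings (a straight coupling, a tee and a squat bushing) each stand in the wrong tray. Rearrange them so that each stands upright, foot down, on the floor of the tray whose board carries the fixed sample of the same kind; the trays hold one fitting each, and the green mat is free for parking one on the way. Leave the clear boxes and the screwdriver where they are.

Things in the scene. Friction and masses are not known exactly. Their poses are not given: they have to be found in the camera images.
- coupling_center (a point): loose straight coupling, grey: a slim upright tube 32 mm across and 64 mm tall with thread rings, and a hexagonal belt about 38 mm across round its middle (from 19 to 45 mm above its foot). The point is at its centre, 32 mm above its foot; z is its axis. About 0.15 kg.
- tee_center (a point): loose tee, grey, 63 mm tall: a stem with a round foot 36 mm across (18 mm high), 28 mm across above that, under a crossbar 68 mm long and 30 mm across (34 mm at its end collars, the last 12 mm of each end). The point is on the stem's axis, 31.5 mm above the foot; z is up the stem, x runs along the crossbar, whose axis lies 46 mm above the foot. It can only be gripped across the bar or stem, along its y. About 0.2 kg.
- bushing_center (a point): loose bushing, grey: a squat ribbed round body 50 mm across and 50 mm tall with a steel ring round the hole on top. The point is at its centre, 25 mm above its foot; z is its axis. About 0.2 kg.
- tray_coupling (a point): tray for the coupling; on the same plywood board (190 x 90 x 6 mm, fixed to the table), 100 mm from this point along its own x axis, stands the sample, a fixed copy of the coupling that does not come off. Tray: clear, low, with a white floor, 76 mm square outside, 70 mm inside, its floor 9 mm and its lip 15 mm above the table (lip 6 mm above its floor). This point is the centre of the tray's floor, z up. At the start a fitting of another kind stands in this tray.
- tray_tee (a point): tray for the tee; on the same plywood board (190 x 90 x 6 mm, fixed to the table), 100 mm from this point along its own x axis, stands the sample, a fixed copy of the tee that does not come off. Tray: clear, low, with a white floor, 76 mm square outside, 70 mm inside, its floor 9 mm and its lip 15 mm above the table (lip 6 mm above its floor). This point is the centre of the tray's floor, z up. At the start a fitting of another kind stands in this tray.
- tray_bushing (a point): tray for the bushing; on the same plywood board (190 x 90 x 6 mm, fixed to the table), 100 mm from this point along its own x axis, stands the sample, a fixed copy of the bushing that does not come off. Tray: clear, low, with a white floor, 76 mm square outside, 70 mm inside, its floor 9 mm and its lip 15 mm above the table (lip 6 mm above its floor). This point is the centre of the tray's floor, z up. At the start a fitting of another kind stands in this tray.
- mat_top (a point): green mat, 120 mm square, 3 mm thick, fixed and free of things; the point is the centre of its top, x and y along its sides.
- boxes_center (a point): bystander: a loose stack of two closed clear plastic boxes, 174 x 114 mm, 82 mm high; the point is at its centre.
- screwdriver: bystander: a loose screwdriver lying on the table beyond the boards; the origin is on its underside, x along it.

How it is judged:
By the outcome, as a careful person would: the job done as asked, in the order asked, and still so for the second after the job is handed in, with the robot touching nothing.
It also fails if it takes over 123 s, if anything falls off the work surface, if the arm or the gripper's body presses on something with over 40 N, if the wrist force passes 120 N, or if a joint passes its speed limit or range.

ROBOT

A 6-joint arm with a two-finger parallel gripper is mounted at the origin on the work surface. World frame = base frame: x ahead of the robot, y to its left, z up, the work surface at z = 0. Lengths are in m, angles in rad, forces in N, time in s.
With the tool pointing down it reaches from about 0.425 to 0.95 m from the base axis. Payload 3.5 kg.
Tool frame: the origin (TCP) lies where the fingers leave the gripper's body, on its centre line; the fingertips stand nose_length ahead of it and the grasp point (between the pads) lies 54 mm ahead of it (nose_length is the distance from the TCP to the fingertips, in m); y points along the fingers, x is the direction in which the jaws open and shut, and the axes are right-handed (so a half turn about y gives the same grasp; the last joint's range is limited). The gripper opens to 85 mm and grips with 20 to 120 N. Pads are 22 mm wide; open, the fingers measure 114 mm over their backs; the gripper's body (76 mm by 85 mm) begins 54 mm behind the grasp point. The pads swing forward as they close: fully open they stand 13 mm farther back than shut.
Start: joints at [-1.383, 0.286, 1.577, -0, 1.279, -0.15], TCP at [0.224, -0.637, 0.304] pointing down, gripper open.
Joint ranges: [-2.77, 2.77], [-0.9, 2.22], [0.21, 2.48], [-1.53, 4.67], [0.24, 2.81], [-2.84, 2.84]. Speed limits (rad/s): [2.79, 2.79, 3.14, 3.14, 3.14, 3.14].

INTERFACE

Orientations are given as a rotation vector (axis times angle).
In Python, from workcell import get_state, snapshot, finish_job, outline_of, pinpoint, nose_length gives the robot as it stands.
- The arm moves only by the shell command python3 -m handwheel 'ROWS' [OPENING] [FORCE]. ROWS is JSON, a list that holds one entry, the list of rows, each a list of 6 numbers: the shift along the tool's x, y, z in cm, then the turn, a rotation vector about the tool's x, y, z in degrees. A call has exactly 8 rows; each row is the pose to reach, as a shift and turn from the pose commanded when the call began, along the tool's axes at that moment; what a row does not reach only later rows make up. A row lasts 1/12 s, in which the tool goes at most 41.7 mm and 7.16 degrees, less where a joint would pass 70% of its speed; a pose out of reach is approached as far as the arm can. A call with a gripper value outside its range is refused whole. OPENING is the opening, from -1 (shut) to 1 (fully open), set as the call begins (- or left out, the last holds). The fingers move at their own pace and stop on an object; FORCE is the grip in N (left out, the last holds). Time passes only in rows, so rows that repeat a pose let the fingers close, or fill a call up. It gives the time, the measured TCP pose, the force and the opening at its end, in the units of the state.
- get_state(): the state, without advancing time (a new reading comes with each control period).
- snapshot(name): name is "scene" or "top"; returns a dict with "image" (384x512x3 uint8, blue, green, red), "z_map" (384x512 float32, m along the optical axis (not along the pixel's ray), 0 where there is no reading), "mtx" (3x3 intrinsics, pixels), "k1" (the pictures are not rectified: a ray, as slopes to the right and down, at radius r is drawn at 1 + k1 r^2 times it, then the intrinsics apply), "T" (4x4, takes a point from camera to world coordinates). Camera axes: x right, y down, z forward; pixel columns grow to the right and rows downward; lengths in m; the calibration is good to about 2 mm. A picture is of the moment at which its call begins.
- finish_job(): hands the job in, once; it reports no verdict.
Trained networks look in a picture, given as the dict that the camera call returned (one of the last four; its "shot" number tells which), for a name from the list of things; names that differ only in an ending like _2 or _b are one class to them, and where a whole thing is asked for, a point or a joint stands for the part that bears it (a point fixed in the world has none). Each returns a list of dicts, best first, with "confidence" (0 to 1); they miss things now and then, are a little off and sometimes report something else, mostly with a low value. They report only what shows in the picture. A call takes as long as a camera call.
- outline_of(query, picture): "pixels" (384x512 bool, what is visible of it) and "extent" ([centre column, centre row, width, height] in pixels, round what is visible of it).
- pinpoint(query, picture): "pixel" ([column, row] in pixels: a listed point, or the origin of a listed thing).
The state is a dict: "clock": time; "joints": joint angles; "joint_vel": joint speeds; "joint_torque": joint torques, N m; "tcp_pos": TCP position; "tcp_rot": TCP orientation; "force": force on the tool from outside, world axes, zero at the start; "moment": the same for the moment, N m; "gripper_width": opening from 0.0 (shut) to 1.0 (fully open).
Only numpy, scipy, OpenCV 4.12 (cv2) and the standard library are available. Lean on these libraries where they do the work, as an engineer would, in place of code of your own. Each camera call takes 0.05 s, during which the arm holds its last target. There are 200 camera calls.

## Working session

There is one attempt and no reset: what is moved stays moved. The work goes in short steps, Python scripts to look and compute and a shell command to move; the robot and the scene stay as the last step left them, time stands still between calls to the robot, and variables do not carry over. Pictures are saved under pics/ and viewed, about 12 in all and at most 16, crops included, and the job is handed in when it is done.

```bash
mkdir -p pics; ls; cat > h.py <<'E'
import numpy as np, cv2
from workcell import *
def ray(p,px):
    M=p["mtx"]; d=np.array([(px[0]-M[0,2])/M[0,0],(px[1]-M[1,2])/M[1,1]]); u=d.copy()
    for _ in range(20): u=d/(1+p["k1"]*(u@u))
    return u
def at_depth(p,px,z):
    u=ray(p,px); return (p["T"]@np.array([u[0]*z,u[1]*z,z,1]))[:3]
def at_height(p,px,h):
    u=ray(p,px); d=p["T"][:3,:3]@np.array([u[0],u[1],1]); o=p["T"][:3,3]
    return o+d*(h-o[2])/d[2]
def cloud(p,mask):
    r,c=np.nonzero(mask&(p["z_map"]>0)); z=p["z_map"][r,c]
    M=p["mtx"]; d=np.stack([(c-M[0,2])/M[0,0],(r-M[1,2])/M[1,1]],1); u=d.copy()
    for _ in range(20): u=d/(1+p["k1"]*(u**2).sum(1,keepdims=True))
    P=np.c_[u*z[:,None],z]; return P@p["T"][:3,:3].T+p["T"][:3,3]
H=dict(coupling_center=.041,tee_center=.0405,bushing_center=.034,tray_coupling=.009,tray_tee=.009,tray_bushing=.009,mat_top=.003,boxes_center=.041,screwdriver=0)
E
python3 - <<'E'
from h import *
print(nose_length if not callable(nose_length) else nose_length(), get_state())
for n in("scene","top"):
    p=snapshot(n); cv2.imwrite(f"pics/{n}0.png",p["image"]); print(n,p["T"][:3,3].round(3))
    for q,h in H.items():
        for d in pinpoint(q,p)[:3]: print(q,np.round(d["pixel"],1),round(d["confidence"],2),at_height(p,d["pixel"],h).round(4))
E
```

```text
pics
0.0726 {'clock': 0.0, 'joints': array([-1.38300847e+00,  2.87220896e-01,  1.57814919e+00, -1.15814305e-05,
        1.27857965e+00, -1.49987540e-01]), 'joint_vel': array([-0.00141177,  0.0006086 , -0.00103685,  0.00107641,  0.00036442,
        0.00076844]), 'joint_torque': array([ 6.63563242e-04, -4.05978727e+01, -2.92624676e+01, -7.23953872e-05,
        5.83372079e-03, -1.44079598e-05]), 'tcp_pos': array([ 0.22363253, -0.63637809,  0.30252519]), 'tcp_rot': array([-1.34860435,  0.95805533, -0.95523332]), 'force': array([-0.27838708,  0.05939305, -0.06068441]), 'moment': array([ 0.01863055, -0.00663818,  0.02727199]), 'gripper_width': 0.9974816929212168}
scene [ 0.99  -0.399  1.093]
coupling_center [167.3 216.9] 0.8 [ 0.4548 -0.0951  0.041 ]
tee_center [258.4 141.4] 0.6 [0.5115 0.2511 0.0405]
bushing_center [149.7 282.5] 0.64 [ 0.537 -0.257  0.034]
tray_coupling [147.4 288.8] 0.87 [ 0.5327 -0.2692  0.009 ]
tray_tee [170.1 222.6] 0.66 [ 0.4566 -0.0949  0.009 ]
tray_tee [257.1 138.4] 0.29 [0.4873 0.2777 0.009 ]
tray_bushing [251.5 146.7] 0.83 [0.4914 0.2422 0.009 ]
tray_bushing [146.4 282.6] 0.61 [ 0.5195 -0.2586  0.009 ]
mat_top [228.3 188.7] 0.71 [0.5205 0.0852 0.003 ]
boxes_center [297.5 110.2] 0.6 [0.5429 0.4182 0.041 ]
screwdriver [269.1 279.1] 0.79 [ 0.7701 -0.0721  0.    ]
top [0.524 0.091 1.462]
coupling_center [325.5 247.4] 0.68 [ 0.4619 -0.0964  0.041 ]
tee_center [213.6 234.7] 0.63 [0.5003 0.2322 0.0405]
bushing_center [381.2 219.5] 0.5 [ 0.5426 -0.2659  0.034 ]
tray_coupling [374.8 219.3] 0.96 [ 0.5437 -0.2522  0.009 ]
tray_tee [378.6 220. ] 0.42 [ 0.5415 -0.264   0.009 ]
tray_bushing [211.9 230.7] 0.94 [0.5118 0.2405 0.009 ]
mat_top [262.8 227.7] 0.68 [0.5206 0.0875 0.003 ]
screwdriver [313.9 142.6] 0.74 [ 0.7798 -0.0701  0.    ]
```

```bash
python3 - <<'E'
import cv2
a=cv2.imread("pics/top0.png"); cv2.imwrite("pics/t1.png",cv2.resize(a[110:340,130:460],(800,558),interpolation=cv2.INTER_CUBIC))
a=cv2.imread("pics/scene0.png"); cv2.imwrite("pics/s1.png",cv2.resize(a[90:330,80:400],(800,600),interpolation=cv2.INTER_CUBIC))
E
```

```text
(no output)
```

View pics/t1.png

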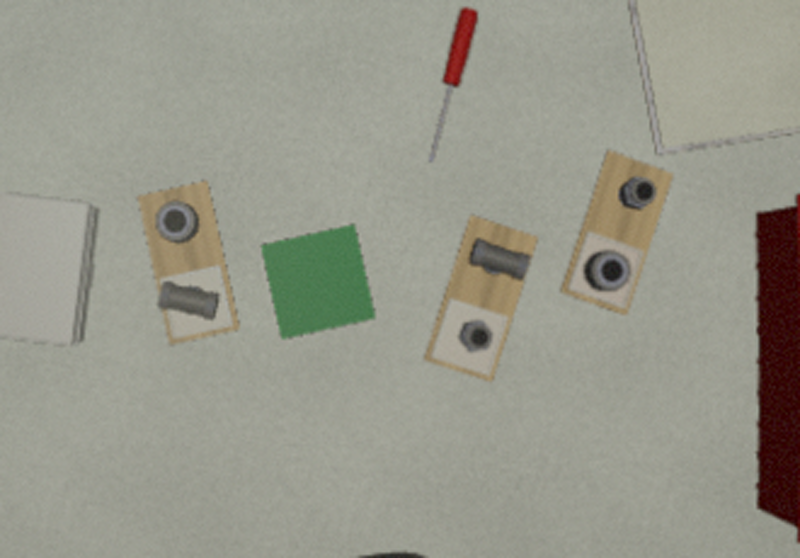

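View pics/s1.png

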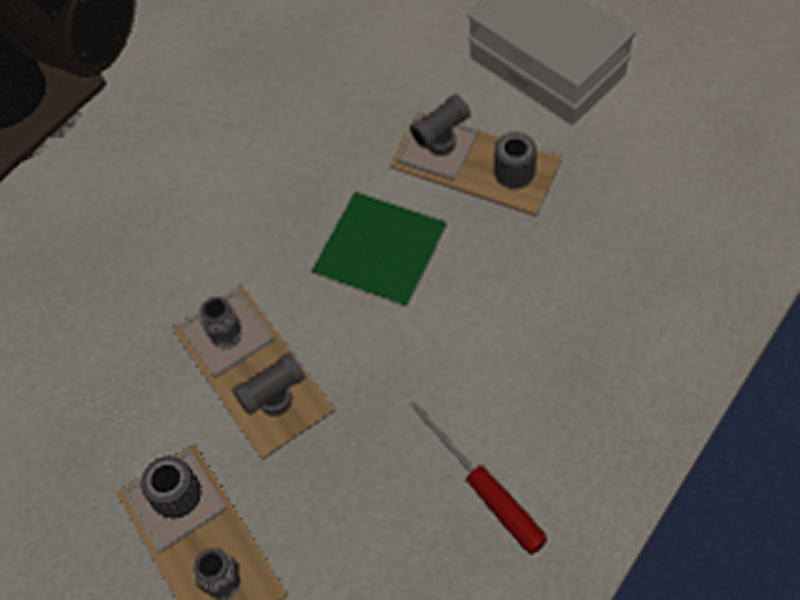

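Top crop (scale 2.42): the left board has the bushing sample (175,220) with the tee in its tray (190,300). The middle board has the tee sample (500,258) with the coupling in its tray (476,335). The right board has the coupling sample (637,192) with the bushing in its tray (607,270). The mat is free at (318,281), and the scene view agrees. The plan is coupling→mat, tee→middle, bushing→left, coupling→right.

```bash
cat >> h.py <<'E'
def near(p,c,r,zlo,zhi):
    C=cloud(p,np.ones((384,512),bool)); m=(np.hypot(C[:,0]-c[0],C[:,1]-c[1])<r)&(C[:,2]>zlo)&(C[:,2]<zhi); return C[m]
def rect(P):
    (c,s,a)=cv2.minAreaRect((P[:,:2]*1000).astype(np.float32)); 
    return np.round(c,1),np.round(s,1),round(a,1)
E
python3 - <<'E'
from h import *
for n in("scene","top"):
    p=snapshot(n); hsv=cv2.cvtColor(p["image"],cv2.COLOR_BGR2HSV)
    print(n,"table z",np.median(near(p,(.62,.08),.04,-.1,.1)[:,2]))
    for nm,c,h in(("coup",(.458,-.096),.075),("tee",(.503,.235),.072),("bush",(.54,-.262),.06),("s_tee",(.55,-.12),.069),("s_bush",(.61,.258),.056),("s_coup",(.637,-.295),.07)):
        P=near(p,c,.06,.03,.1); 
        if nm in("tee","s_tee"):
            Q=P[P[:,2]>.055]
        else: Q=P[P[:,2]>h-.012]
        print(nm,"rect",*rect(Q),"zmax",np.percentile(P[:,2],98).round(4),"n",len(Q))
    if n=="top":
      # board/tray tops by color: wood sat; mat
      for nm,lo,hi in(("mat",(40,80,20),(90,255,255)),("wood",(8,60,80),(28,255,255))):
        m=cv2.inRange(hsv,lo,hi); k,l,s,_=cv2.connectedComponentsWithStats(m)
        for i in range(1,k):
          if s[i,4]>150:
            r,c=np.nonzero(l==i); P=np.array([at_height(p,(a,b),.003 if nm=="mat" else .006) for a,b in zip(c,r)]); print(nm,s[i,4],*rect(P))
E
```

```text
scene table z -0.00032977691474178616
coup rect [ 460.8 -101.1] [32.5 31.7] 17.7 zmax 0.076 n 127
tee rect [508.2 246.5] [71.1 33.4] 78.3 zmax 0.0741 n 233
bush rect [ 538.5 -263.6] [48.4 47.3] 88.6 zmax 0.064 n 330
s_tee rect [ 555.4 -128.9] [69.6 32.7] 72.6 zmax 0.0699 n 308
s_bush rect [601.  262.3] [49. 48.] 63.6 zmax 0.0603 n 211
s_coup rect [ 633.7 -302.4] [31.4 34.4] 0.0 zmax 0.0744 n 188
top table z 0.0014517609634789874
coup rect [459.2 -94.5] [29.3 30.6] 46.8 zmax 0.0786 n 96
tee rect [504.  248.3] [68.8 32.8] 77.3 zmax 0.0764 n 262
bush rect [ 538.  -260.2] [48.8 45.8] 63.8 zmax 0.0658 n 222
s_tee rect [ 551.9 -124.7] [67.4 32.4] 70.5 zmax 0.0726 n 244
s_bush rect [599.  265.2] [47.6 46.9] 88.9 zmax 0.0632 n 231
s_coup rect [ 633.4 -300.8] [32.3 33.7] 49.3 zmax 0.0761 n 106
mat 1493 [527.1  93.9] [116.8 116.7] 12.5
wood 950 [ 585.7 -283.2] [ 88.8 188.6] 70.1
wood 881 [550.9 254.6] [188.   88.7] 12.7
wood 907 [ 505.2 -109.3] [ 89.1 188.2] 71.5
```

```bash
cat >> h.py <<'E'
from scipy.spatial.transform import Rotation as R
def jaw():
    s=get_state(); x=R.from_rotvec(s["tcp_rot"]).as_matrix()[:,0]; return np.degrees(np.arctan2(x[1],x[0]))
def plan(x,y,zg,yaw,show=True):
    """grasp point target (m), jaw direction deg -> shift cm, turn deg in tool axes (y = approach)"""
    s=get_state(); M=R.from_rotvec(s["tcp_rot"]).as_matrix(); cur=jaw(); yaw=cur+(yaw-cur+90)%180-90; a=np.radians(yaw)
    X=np.array([np.cos(a),np.sin(a),0]); Y=np.array([0,0,-1.]); D=np.c_[X,Y,np.cross(X,Y)]
    t=np.array([x,y,zg+.054]); sh=M.T@(t-s["tcp_pos"])*100; tr=np.degrees(R.from_matrix(M.T@D).as_rotvec())
    print("clock",round(s["clock"],1),"grasp",(s["tcp_pos"]+.054*M[:,1]).round(4),"jaw",round(cur,1),"w",round(s["gripper_width"],3),"F",s["force"].round(1),"j6",s["joints"][5].round(2),"| shift",sh.round(2),"turn",tr.round(1))
E
python3 - <<'E'
from h import *
print(R.from_rotvec(get_state()["tcp_rot"]).as_matrix().round(2))
plan(.460,-.098,.15,-18.5); plan(.460,-.098,.15,71.5)
p=snapshot("top"); a=p["image"]; cv2.imwrite("pics/c.png",np.hstack([cv2.resize(a[y-16:y+16,x-16:x+16],(390,390),interpolation=cv2.INTER_CUBIC) for x,y in((326,248),(393,189))]))
E
```

```text
[[ 0.33  0.    0.94]
 [-0.94 -0.    0.33]
 [ 0.   -1.   -0.  ]]
clock 1.1 grasp [ 0.2237 -0.6368  0.25  ] jaw -70.6 w 0.995 F [ 0.2 -0.4 -0.1] j6 -0.15 | shift [-43.01   9.99  40.15] turn [  0.  -52.1   0. ]
clock 1.1 grasp [ 0.2237 -0.6368  0.25  ] jaw -70.6 w 0.995 F [ 0.2 -0.4 -0.1] j6 -0.15 | shift [-43.01   9.99  40.15] turn [-0.  37.9  0. ]
```

View pics/c.png

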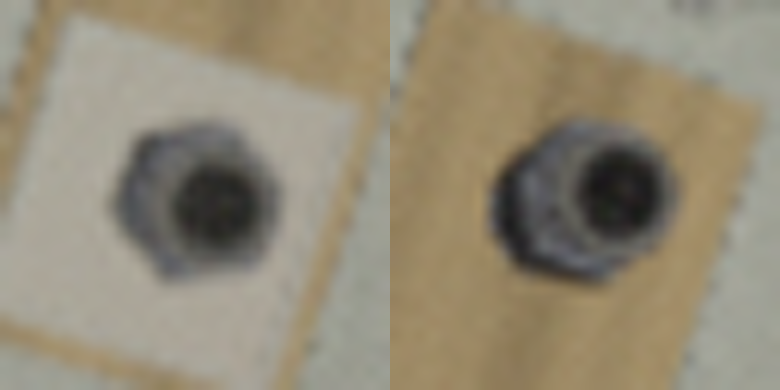

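The coupling's hexagon has flats facing about 8°, 68° and −52°, so I'll grip it at a jaw angle of about 70°.

```bash
python3 -m handwheel '[[[-2,0.5,2,0,2,0],[-4.5,1,4.2,0,5,0],[-7.3,1.7,6.8,0,8,0],[-10.2,2.4,9.5,0,11,0],[-13,3,12.1,0,14,0],[-16,3.7,14.9,0,18,0],[-18.8,4.4,17.5,0,21,0],[-21.5,5,20,0,24,0]]]' 0.6 60; python3 -c "
from h import *
plan(.460,-.098,.12,70)"
```

```text
clock: 1.82
tcp_pos: [0.3416, -0.3657, 0.2536]
tcp_rot: [-1.168, 1.271, -1.271]
force: [0.8, 0.7, 0.5]
gripper_width: 0.794
clock 1.8 grasp [ 0.3416 -0.3657  0.1996] jaw -94.8 w 0.794 F [0.8 0.7 0.5] j6 0.63 | shift [-27.67   7.97   9.56] turn [-0.  15.2 -0. ]
```

```bash
python3 -m handwheel '[[[-3.7,1,1.3,0,2,0],[-7.6,2.1,2.6,0,4,0],[-11.4,3.2,3.9,0,6,0],[-15.2,4.3,5.2,0,8,0],[-19,5.5,6.5,0,10,0],[-22.6,6.5,7.8,0,12,0],[-25.6,7.4,8.9,0,14,0],[-27.7,8,9.5,0,15.2,0]]]'; python3 - <<'E'
from h import *
plan(.460,-.098,.046,70)
p=snapshot("scene"); cv2.imwrite("pics/a1.png",cv2.resize(p["image"][150:310,80:290],(787,600)))
E
```

```text
clock: 2.48
tcp_pos: [0.4587, -0.0966, 0.1733]
tcp_rot: [-1.025, 1.46, -1.459]
force: [0.3, 0.2, 0.4]
gripper_width: 0.801
clock 2.5 grasp [ 0.4587 -0.0966  0.1193] jaw -109.8 w 0.801 F [0.3 0.2 0.4] j6 1.49 | shift [0.09 7.33 0.17] turn [ 0.   0.2 -0. ]
```

View pics/a1.png

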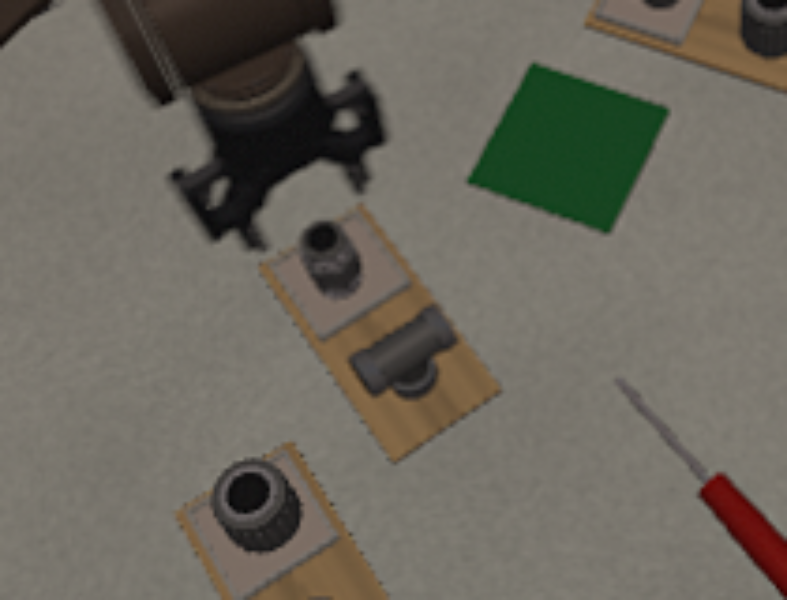

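The jaws straddle the coupling, which is at about (330,250) in this crop. Descending to grip and lift.

```bash
python3 -m handwheel '[[[0,1,0.1,0,0,0],[0,2.2,0.1,0,0,0],[0,3.4,0.2,0,0,0],[0.1,4.6,0.2,0,0,0],[0.1,5.7,0.2,0,0,0],[0.1,6.6,0.2,0,0,0],[0.1,7.1,0.2,0,0,0],[0.1,7.3,0.2,0,0,0]]]'; python3 -m handwheel '[[[0,0,0,0,0,0],[0,0,0,0,0,0],[0,0,0,0,0,0],[0,0,0,0,0,0],[0,0,0,0,0,0],[0,0,0,0,0,0],[0,0,0,0,0,0],[0,0,0,0,0,0]]]' -1 50;  python3 -c "
from h import *
plan(.527,.094,.1,70)"
```

```text
clock: 3.2
tcp_pos: [0.4593, -0.1012, 0.0999]
tcp_rot: [-1.025, 1.461, -1.459]
force: [-0.1, -0.3, 0.6]
gripper_width: 0.799
clock: 3.87
tcp_pos: [0.4606, -0.1012, 0.1018]
tcp_rot: [-1.024, 1.458, -1.461]
force: [0.4, 1.0, 5.6]
gripper_width: 0.43
clock 3.9 grasp [ 0.4607 -0.1013  0.0478] jaw -109.8 w 0.43 F [0.4 1.  5.6] j6 1.49 | shift [-20.62  -5.22  -0.37] turn [-0.1  0.2  0. ]
```

```bash
python3 -m handwheel '[[[0,-0.4,0,0,0,0],[0,-1.4,0,0,0,0],[0,-2.6,0,0,0,0],[0,-3.8,0,0,0,0],[0,-5,0,0,0,0],[0,-6,0,0,0,0],[-0.3,-6.7,0,0,0,0],[-1,-7,0,0,0,0]]]'; python3 -m handwheel '[[[-2,0,0,0,0,0],[-4.5,0,-0.1,0,0,0],[-7.4,0,-0.1,0,0,0],[-10.4,0,-0.2,0,0,0],[-13.4,0,-0.2,0,0,0],[-16.2,0,-0.3,0,0,0],[-18.4,0,-0.4,0,0,0],[-19.5,0,-0.4,0,0,0]]]';  python3 -c "
from h import *
p=snapshot('scene');cv2.imwrite('pics/a2.png',p['image'][60:300,60:400])
plan(.527,.094,.0428,70)"
```

```text
clock: 4.53
tcp_pos: [0.4635, -0.0917, 0.1721]
tcp_rot: [-1.024, 1.459, -1.461]
force: [-1.1, 0.2, -1.3]
gripper_width: 0.427
clock: 5.2
tcp_pos: [0.5255, 0.0961, 0.1704]
tcp_rot: [-1.027, 1.459, -1.457]
force: [-0.4, 0.0, -1.3]
gripper_width: 0.423
clock 5.2 grasp [0.5259 0.0965 0.1165] jaw -109.7 w 0.428 F [-1.2  1.7 -1.3] j6 1.9 | shift [0.2  7.37 0.19] turn [ 0.   0.3 -0.1]
```

View pics/a2.png

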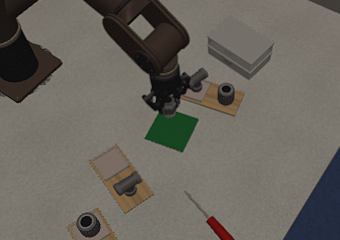

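The coupling is held over the mat at about (168,105) and the middle tray is empty. Setting it down.

```bash
python3 -m handwheel '[[[0,1,0.1,0,0,0],[0.1,2.3,0.1,0,0,0],[0.1,3.7,0.2,0,0,0],[0.2,5,0.2,0,0,0],[0.2,6.1,0.2,0,0,0],[0.2,6.8,0.2,0,0,0],[0.2,7.2,0.2,0,0,0],[0.2,7.3,0.2,0,0,0]]]'; python3 -m handwheel '[[[0,0,0,0,0,0],[0,0,0,0,0,0],[0,0,0,0,0,0],[0,0,0,0,0,0],[0,0,0,0,0,0],[0,0,0,0,0,0],[0,0,0,0,0,0],[0,0,0,0,0,0]]]' 0.4;  python3 -m handwheel '[[[0,-0.6,0,0,0,0],[0,-2,0,0,0,0],[0,-3.6,0,0,0,0],[0,-5.2,0,0,0,0],[0,-6.8,0,0,0,0],[0,-8,0,0,0,0],[0,-8.7,0,0,0,0],[0,-9,0,0,0,0]]]'; python3 -c "
from h import *
plan(.506,.2475,.15,-12)"
```

```text
clock: 5.92
tcp_pos: [0.5264, 0.0902, 0.0969]
tcp_rot: [-1.026, 1.461, -1.46]
force: [0.3, -0.4, -2.4]
gripper_width: 0.427
clock: 6.58
tcp_pos: [0.5269, 0.0908, 0.098]
tcp_rot: [-1.025, 1.459, -1.46]
force: [-0.3, 0.5, 0.0]
gripper_width: 0.7
clock: 7.25
tcp_pos: [0.5274, 0.0907, 0.1895]
tcp_rot: [-1.023, 1.458, -1.46]
force: [0.1, 0.7, -0.3]
gripper_width: 0.702
clock 7.2 grasp [0.5276 0.0907 0.1355] jaw -109.8 w 0.702 F [ 0.1  0.7 -0.3] j6 1.9 | shift [-14.02  -1.46  -7.34] turn [-0.1 82.2 -0.1]
```

j6 would exceed its range turning that way, so I'll turn −98° instead, over two calls.

```bash
python3 -m handwheel '[[[-2,-0.5,-1,0,-6,0],[-4,-0.7,-2,0,-13,0],[-6,-1,-3.1,0,-20,0],[-8,-1.2,-4.2,0,-27,0],[-10,-1.4,-5.2,0,-34,0],[-12,-1.5,-6.2,0,-41,0],[-13.5,-1.5,-7,0,-48,0],[-14,-1.5,-7.3,0,-55,0]]]' 0.4;  python3 -m handwheel '[[[0,0,0,0,-6,0],[0,0,0,0,-13,0],[0,0,0,0,-20,0],[0,0,0,0,-27,0],[0,0,0,0,-33,0],[0,0,0,0,-38,0],[0,0,0,0,-42,0],[0,0,0,0,-42.8,0]]]'; python3 - <<'E'
from h import *
p=snapshot('scene');cv2.imwrite('pics/a3.png',cv2.resize(p['image'][90:210,150:310],(800,600)))
for d in pinpoint("coupling_center",p)[:2]: print(d["pixel"],at_height(p,d["pixel"],.035))
print(rect(near(p,(.527,.09),.05,.055,.09)))
plan(.506,.2475,.055,-12)
E
```

```text
clock: 7.92
tcp_pos: [0.5048, 0.2491, 0.2021]
tcp_rot: [-1.442, 0.742, -0.739]
force: [0.3, -0.5, -0.6]
gripper_width: 0.699
clock: 8.58
tcp_pos: [0.5052, 0.247, 0.2019]
tcp_rot: [-1.565, 0.165, -0.162]
force: [-0.3, -0.4, 0.0]
gripper_width: 0.699
[230.9, 180.5] [0.52395623 0.09690208 0.035     ]
(array([528.4,  87.5]), array([30.8, 30.4]), 36.0)
clock 8.7 grasp [0.5053 0.247  0.1482] jaw -12.1 w 0.704 F [ 0.1  0.7 -0.3] j6 0.49 | shift [0.06 9.32 0.06] turn [ 0.  -0.1 -0.1]
```

View pics/a3.png

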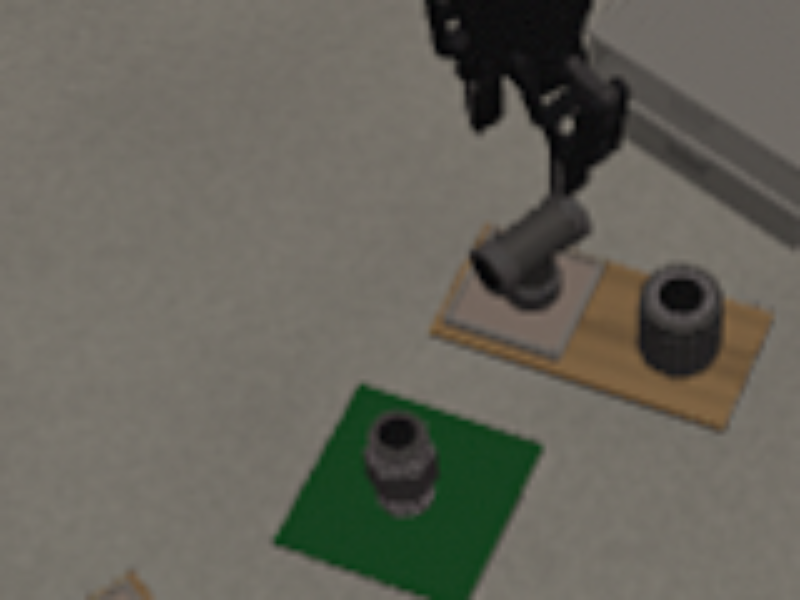

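The coupling stands upright on the mat, around (400,465), and the jaws are over the tee bar at about (530,245). Next: descend, grip and lift.

```bash
python3 -m handwheel '[[[0,1.2,0,0,0,0],[0,2.8,0,0,0,0],[0,4.5,0,0,0,0],[0,6.2,0,0,0,0],[0,7.6,0,0,0,0],[0,8.6,0,0,0,0],[0,9.1,0,0,0,0],[0.1,9.3,0,0,0,0]]]'; python3 -m handwheel '[[[0,0,0,0,0,0],[0,0,0,0,0,0],[0,0,0,0,0,0],[0,0,0,0,0,0],[0,0,0,0,0,0],[0,0,0,0,0,0],[0,0,0,0,0,0],[0,0,0,0,0,0]]]' -1 50; python3 -c "
from h import *
plan(.459,-.096,.14,-18.5)"; python3 -m handwheel '[[[0,-0.6,0,0,0,0],[0,-2,0,0,0,0],[0,-3.6,0,0,0,0],[0,-5.4,0,0,0,0],[0,-7.2,0,0,0,0],[0,-8.6,0,0,0,0],[0,-9.6,0,0,0,0],[0,-10,0,0,0,0]]]'; python3 -c "
from h import *
plan(.459,-.096,.155,-18.5)"
```

```text
clock: 9.35
tcp_pos: [0.506, 0.2468, 0.1084]
tcp_rot: [-1.565, 0.167, -0.164]
force: [0.5, 0.2, 0.7]
gripper_width: 0.701
clock: 10.02
tcp_pos: [0.5073, 0.2472, 0.1109]
tcp_rot: [-1.564, 0.164, -0.166]
force: [-1.2, -0.7, 6.0]
gripper_width: 0.336
clock 10.0 grasp [0.5073 0.2472 0.0569] jaw -12.0 w 0.336 F [-1.2 -0.7  6. ] j6 0.48 | shift [  2.45  -8.33 -34.56] turn [-0.   6.5  0.1]
clock: 10.68
tcp_pos: [0.507, 0.247, 0.2111]
tcp_rot: [-1.564, 0.164, -0.166]
force: [-0.0, 0.0, -1.7]
gripper_width: 0.333
clock 10.7 grasp [0.5071 0.2471 0.1571] jaw -12.0 w 0.333 F [-0.   0.  -1.7] j6 0.48 | shift [  2.46   0.19 -34.55] turn [-0.1  6.5  0.1]
```

```bash
python3 -m handwheel '[[[0.1,0,-1,0,0.2,0],[0.2,0,-2.8,0,0.5,0],[0.3,0.1,-5,0,1,0],[0.5,0.1,-7.5,0,1.5,0],[0.7,0.1,-10,0,2,0],[0.9,0.1,-12.5,0,2.5,0],[1.1,0.1,-15,0,3,0],[1.2,0.1,-17.3,0,3.3,0]]]'; python3 -m handwheel '[[[0.3,0,-2.5,0,0.5,0],[0.5,0,-5,0,1,0],[0.7,0.1,-7.5,0,1.5,0],[0.9,0.1,-10,0,2,0],[1.0,0.1,-12.5,0,2.5,0],[1.1,0.1,-14.8,0,2.9,0],[1.2,0.1,-16.4,0,3.1,0],[1.2,0.1,-17.2,0,3.2,0]]]';  python3 - <<'E'
from h import *
p=snapshot('scene');cv2.imwrite('pics/a4.png',cv2.resize(p['image'][140:290,90:290],(800,600)))
plan(.459,-.096,.0575,-18.5)
E
```

```text
clock: 11.35
tcp_pos: [0.4809, 0.0735, 0.2072]
tcp_rot: [-1.561, 0.213, -0.209]
force: [0.2, -0.8, -2.3]
gripper_width: 0.335
clock: 12.02
tcp_pos: [0.4469, -0.0955, 0.2065]
tcp_rot: [-1.556, 0.258, -0.254]
force: [-0.2, 0.5, -2.0]
gripper_width: 0.332
clock 12.1 grasp [ 0.4469 -0.0958  0.1527] jaw -18.7 w 0.337 F [ 0.3 -0.6 -2.5] j6 -0.11 | shift [1.16 9.51 0.37] turn [ 0.  -0.2 -0.1]
```

View pics/a4.png

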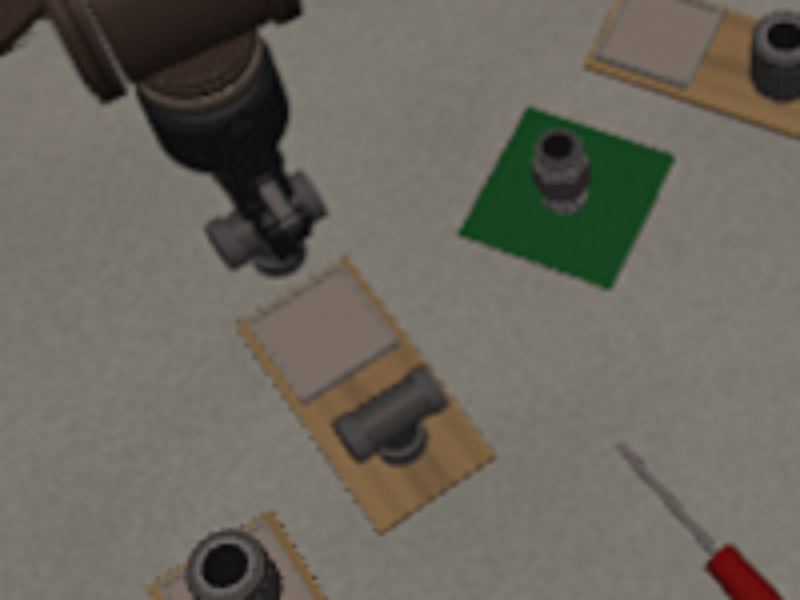

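The tee is upright in the grip at about (275,235), and the tray ahead, around (320,330), is empty. Lowering and releasing.

```bash
python3 -m handwheel '[[[0.2,1.2,0.1,0,0,0],[0.5,2.8,0.2,0,0,0],[0.8,4.5,0.3,0,0,0],[1.1,6.2,0.4,0,0,0],[1.2,7.6,0.4,0,0,0],[1.2,8.6,0.4,0,0,0],[1.2,9.2,0.4,0,0,0],[1.2,9.5,0.4,0,0,0]]]'; python3 -m handwheel '[[[0,0,0,0,0,0],[0,0,0,0,0,0],[0,0,0,0,0,0],[0,0,0,0,0,0],[0,0,0,0,0,0],[0,0,0,0,0,0],[0,0,0,0,0,0],[0,0,0,0,0,0]]]' 0.3;  python3 -m handwheel '[[[0,-0.6,0,0,0,0],[0,-2,0,0,0,0],[0,-3.6,0,0,0,0],[0,-5.2,0,0,0,0],[0,-6.8,0,0,0,0],[0,-8,0,0,0,0],[0,-8.7,0,0,0,0],[0,-9,0,0,0,0]]]'; python3 - <<'E'
from h import *
plan(.538,-.262,.12,-20)
plan(.538,-.262,.12,70)
for n in("scene","top"):
    p=snapshot(n); print(n,rect(near(p,(.459,-.096),.05,.058,.085)))
E
```

```text
clock: 12.73
tcp_pos: [0.4603, -0.0931, 0.1117]
tcp_rot: [-1.555, 0.255, -0.252]
force: [-1.5, -0.2, -1.1]
gripper_width: 0.333
clock: 13.4
tcp_pos: [0.4611, -0.0938, 0.1131]
tcp_rot: [-1.556, 0.254, -0.254]
force: [-0.4, 0.4, 0.1]
gripper_width: 0.648
clock: 14.07
tcp_pos: [0.4616, -0.094, 0.2045]
tcp_rot: [-1.556, 0.252, -0.256]
force: [0.6, 0.8, -0.0]
gripper_width: 0.648
clock 14.1 grasp [ 0.4618 -0.0941  0.1505] jaw -18.5 w 0.648 F [ 0.6  0.8 -0. ] j6 -0.09 | shift [ 12.58   3.09 -13.49] turn [0.  1.5 0.2]
clock 14.1 grasp [ 0.4618 -0.0941  0.1505] jaw -18.5 w 0.648 F [ 0.6  0.8 -0. ] j6 -0.09 | shift [ 12.58   3.09 -13.49] turn [  0.1 -88.5   0.1]
scene (array([461.1, -94.9]), array([71., 29.]), 69.1)
top (array([465.9, -65.4]), array([11.4, 32.1]), 72.9)
```

Tee placed at (461,−95), within 3 mm of the tray centre. Now the bushing.

```bash
python3 -m handwheel '[[[1.2,0.2,-1.3,0,0.3,0],[3,0.5,-3.2,0,0.5,0],[5,0.8,-5.4,0,0.8,0],[7,1.2,-7.5,0,1,0],[9,1.7,-9.6,0,1.3,0],[10.8,2.3,-11.6,0,1.5,0],[12,2.8,-12.9,0,1.5,0],[12.6,3.1,-13.5,0,1.5,0]]]' 0.75; python3 - <<'E'
from h import *
plan(.538,-.262,.043,-20)
p=snapshot('scene');cv2.imwrite('pics/a5.png',cv2.resize(p['image'][190:340,60:260],(800,600)))
E
```

```text
clock: 14.83
tcp_pos: [0.5375, -0.2637, 0.1699]
tcp_rot: [-1.552, 0.278, -0.274]
force: [0.3, -0.5, -0.1]
gripper_width: 0.874
clock 14.8 grasp [ 0.5374 -0.2636  0.1159] jaw -20.1 w 0.874 F [ 0.3 -0.5 -0.1] j6 -0.27 | shift [0.01 7.29 0.17] turn [-0.  -0.1 -0.1]
```

View pics/a5.png

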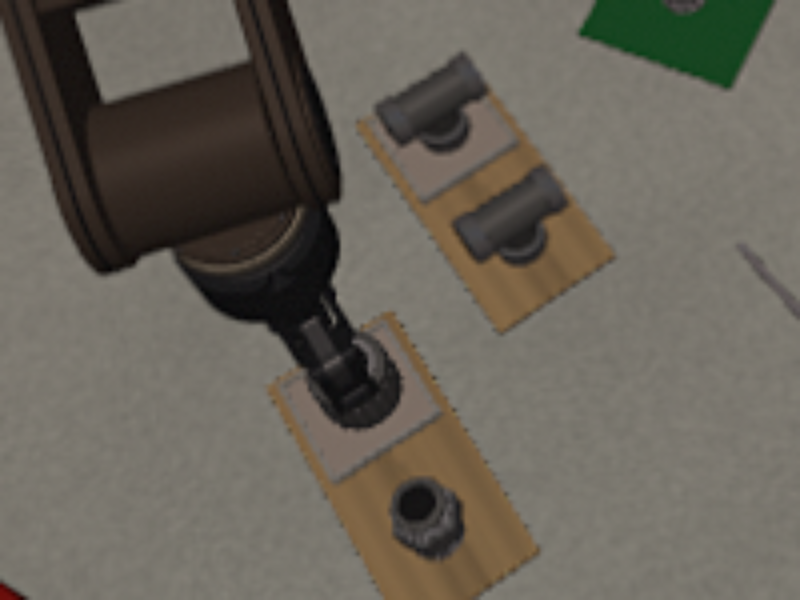

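The tee stands in its tray at about (440,120). The gripper is over the bushing at about (355,385).

```bash
python3 -m handwheel '[[[0,1,0.1,0,0,0],[0,2.2,0.1,0,0,0],[0,3.4,0.1,0,0,0],[0,4.6,0.1,0,0,0],[0,5.6,0.2,0,0,0],[0,6.5,0.2,0,0,0],[0,7.1,0.2,0,0,0],[0,7.3,0.2,0,0,0]]]'; python3 -m handwheel '[[[0,0,0,0,0,0],[0,0,0,0,0,0],[0,0,0,0,0,0],[0,0,0,0,0,0],[0,0,0,0,0,0],[0,0,0,0,0,0],[0,0,0,0,0,0],[0,0,0,0,0,0]]]' -1 50; python3 -c "
from h import *
plan(.503,.242,.14,12.7)"; python3 -m handwheel '[[[0,-0.6,0,0,0,0],[0,-2,0,0,0,0],[0,-3.6,0,0,0,0],[0,-5.4,0,0,0,0],[0,-7.2,0,0,0,0],[0,-8.6,0,0,0,0],[0,-9.6,0,0,0,0],[0,-10,0,0,0,0]]]'; python3 -c "
from h import *
plan(.503,.242,.145,12.7)"
```

```text
clock: 15.55
tcp_pos: [0.5377, -0.2594, 0.0974]
tcp_rot: [-1.552, 0.276, -0.273]
force: [-0.2, 0.4, 1.0]
gripper_width: 0.875
clock: 16.22
tcp_pos: [0.5387, -0.2604, 0.0998]
tcp_rot: [-1.554, 0.273, -0.276]
force: [-0.1, -0.8, 3.7]
gripper_width: 0.556
clock 16.2 grasp [ 0.5388 -0.2604  0.0458] jaw -20.0 w 0.556 F [-0.1 -0.8  3.7] j6 -0.27 | shift [-20.56  -9.48  45.97] turn [  0.1 -32.7   0.1]
clock: 16.88
tcp_pos: [0.5387, -0.2603, 0.2013]
tcp_rot: [-1.555, 0.272, -0.277]
force: [-0.4, 0.8, -1.8]
gripper_width: 0.56
clock 16.9 grasp [ 0.5388 -0.2603  0.1473] jaw -20.0 w 0.56 F [-0.4  0.8 -1.8] j6 -0.27 | shift [-20.57   0.13  45.96] turn [  0.1 -32.7   0.1]
```

```bash
python3 -m handwheel '[[[-0.4,0,0.9,0,-0.5,0],[-1.2,0,2.7,0,-1.5,0],[-2.3,0,5.1,0,-3,0],[-3.4,0,7.6,0,-5,0],[-4.6,0,10.3,0,-7,0],[-5.8,0,13,0,-9,0],[-7.1,0,15.8,0,-11,0],[-8.4,0,18.6,0,-13,0]]]'; python3 -c "
from h import *
plan(.503,.242,.145,12.7)"
```

```text
clock: 17.55
tcp_pos: [0.5216, -0.0543, 0.1974]
tcp_rot: [-1.568, 0.097, -0.093]
force: [1.3, 0.0, -1.0]
gripper_width: 0.56
clock 17.6 grasp [ 0.5215 -0.0542  0.1434] jaw -6.9 w 0.56 F [ 1.3  0.  -1. ] j6 -0.18 | shift [-5.43 -0.12 29.19] turn [ -0.1 -19.6  -0.2]
```

```bash
python3 -m handwheel '[[[-0.5,0,2.7,0,-2,0],[-1,0,5.4,0,-4,0],[-1.5,0,8.1,0,-6,0],[-2,0,10.7,0,-8,0],[-2.5,0,13.2,0,-10,0],[-2.9,0,15.4,0,-12,0],[-3.2,0,17,0,-13,0],[-3.4,0,18,0,-14,0]]]'; python3 -m handwheel '[[[-0.1,0,0.8,0,-0.8,0],[-0.2,0,2.3,0,-1.8,0],[-0.3,0,4.3,0,-2.8,0],[-0.4,0,6.3,0,-3.8,0],[-0.5,0,8,0,-4.5,0],[-0.6,0,9.2,0,-5,0],[-0.6,0,9.9,0,-5,0],[-0.6,0,10.1,0,-5,0]]]'; python3 - <<'E'
from h import *
p=snapshot('scene');cv2.imwrite('pics/a6.png',cv2.resize(p['image'][90:210,170:330],(800,600)))
h=cv2.cvtColor(p["image"],cv2.COLOR_BGR2HSV)
plan(.503,.242,.046,12.7)
E
```

```text
clock: 18.22
tcp_pos: [0.5098, 0.1285, 0.1975]
tcp_rot: [-1.568, -0.095, 0.1]
force: [0.3, -0.4, -0.6]
gripper_width: 0.559
clock: 18.88
tcp_pos: [0.4929, 0.2264, 0.1986]
tcp_rot: [-1.565, -0.164, 0.165]
force: [0.1, 0.1, -1.2]
gripper_width: 0.557
clock 18.9 grasp [0.493  0.2262 0.1447] jaw 12.0 w 0.557 F [ 0.2  0.9 -2. ] j6 0.03 | shift [1.31 9.87 1.34] turn [ 0.  -0.7 -0. ]
```

View pics/a6.png

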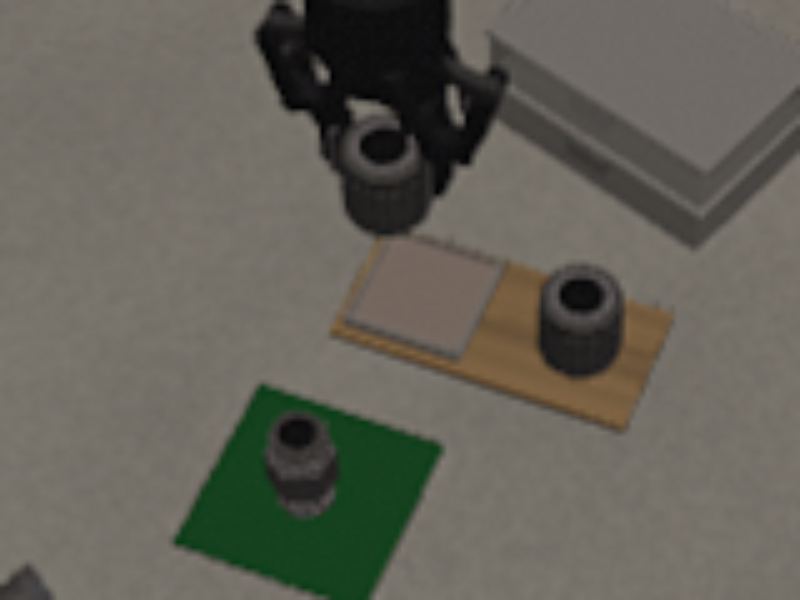

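The bushing is upright in the grip at about (385,175), and the empty tray is centred near (425,296). Move over the tray, then compare with the tray centre as pictured.

```bash
python3 -m handwheel '[[[0.2,0.5,0.2,0,0,0],[0.5,1.3,0.5,0,-0.3,0],[0.9,2.3,0.9,0,-0.7,0],[1.1,3.3,1.2,0,-0.7,0],[1.3,4.2,1.3,0,-0.7,0],[1.3,4.7,1.3,0,-0.7,0],[1.3,5,1.3,0,-0.7,0],[1.3,5,1.3,0,-0.7,0]]]'; python3 - <<'E'
from h import *
p=snapshot("scene"); print(at_height(p,(254.9,149.2),.012))
plan(.503,.242,.0465,12.7)
E
```

```text
clock: 19.6
tcp_pos: [0.5027, 0.241, 0.1476]
tcp_rot: [-1.564, -0.171, 0.175]
force: [0.3, -0.6, -1.3]
gripper_width: 0.56
[0.50668938 0.2385392  0.012     ]
clock 19.6 grasp [0.503  0.2411 0.0944] jaw 12.6 w 0.56 F [ 0.5  0.2 -2.4] j6 0.04 | shift [0.02 4.79 0.09] turn [ 0.  -0.1 -0.1]
```

```bash
python3 -m handwheel '[[[0.1,0.7,0,0,0,0],[0.1,1.6,0,0,0,0],[0.1,2.5,0,0,0,0],[0.1,3.3,0,0,0,0],[0.1,3.9,0,0,0,0],[0.1,4.4,0,0,0,0],[0.1,4.7,0,0,0,0],[0.1,4.8,0,0,0,0]]]'; python3 -m handwheel '[[[0,0,0,0,0,0],[0,0,0,0,0,0],[0,0,0,0,0,0],[0,0,0,0,0,0],[0,0,0,0,0,0],[0,0,0,0,0,0],[0,0,0,0,0,0],[0,0,0,0,0,0]]]' 0.5;  python3 -m handwheel '[[[0,-0.6,0,0,0,0],[0,-2,0,0,0,0],[0,-3.6,0,0,0,0],[0,-5.2,0,0,0,0],[0,-6.8,0,0,0,0],[0,-8,0,0,0,0],[0,-8.7,0,0,0,0],[0,-9,0,0,0,0]]]'; python3 - <<'E'
from h import *
plan(.5275,.0885,.12,70)
p=snapshot("scene"); print("bush",rect(near(p,(.504,.241),.045,.047,.07)))
E
```

```text
clock: 20.32
tcp_pos: [0.5039, 0.2414, 0.1001]
tcp_rot: [-1.564, -0.172, 0.174]
force: [0.1, 0.3, -1.9]
gripper_width: 0.559
clock: 20.98
tcp_pos: [0.5043, 0.2415, 0.101]
tcp_rot: [-1.564, -0.174, 0.173]
force: [-0.7, 0.2, -0.5]
gripper_width: 0.749
clock: 21.65
tcp_pos: [0.5048, 0.2417, 0.1925]
tcp_rot: [-1.563, -0.175, 0.172]
force: [0.3, 0.9, 0.2]
gripper_width: 0.752
clock 21.6 grasp [0.5049 0.2417 0.1385] jaw 12.7 w 0.752 F [0.3 0.9 0.2] j6 0.04 | shift [ -1.15   1.85 -15.44] turn [  0.1 -57.3   0.1]
bush (array([506.8, 236.1]), array([48. , 49.1]), 53.0)
```

Bushing (506.8,236.1) against the tray centre from the same camera (506.7,238.5), so it's within about 2.5 mm. Now back to the coupling.

```bash
python3 -m handwheel '[[[0,0,-1,0,-6,0],[-0.2,0,-3,0,-13,0],[-0.4,0.3,-5.4,0,-20,0],[-0.6,0.6,-8,0,-27,0],[-0.8,1,-10.6,0,-34,0],[-1,1.4,-13,0,-41,0],[-1.1,1.8,-14.7,0,-48,0],[-1.1,1.8,-15.4,0,-55,0]]]' 0.5; python3 -c "
from h import *
plan(.5275,.0885,.043,70)
p=snapshot('top'); print(rect(near(p,(.5275,.0885),.03,.055,.07)))"
```

```text
clock: 22.37
tcp_pos: [0.5264, 0.0867, 0.1708]
tcp_rot: [-1.366, -0.917, 0.923]
force: [-0.1, 0.3, 1.2]
gripper_width: 0.749
clock 22.4 grasp [0.5262 0.0867 0.1168] jaw 67.9 w 0.749 F [-0.1  0.3  1.2] j6 -1.21 | shift [ 0.22  7.38 -0.06] turn [-0.2 -2.1 -0.1]
(array([0., 0.]), array([0., 0.]), 0.0)
```

```bash
python3 -m handwheel '[[[0,1,0,0,-1,0],[0.1,2.2,0,0,-2,0],[0.2,3.5,0,0,-2,0],[0.2,4.7,0,0,-2,0],[0.2,5.8,0,0,-2,0],[0.2,6.6,0,0,-2,0],[0.2,7.2,0,0,-2,0],[0.2,7.3,0,0,-2,0]]]'; python3 -m handwheel '[[[0,0,0,0,0,0],[0,0,0,0,0,0],[0,0,0,0,0,0],[0,0,0,0,0,0],[0,0,0,0,0,0],[0,0,0,0,0,0],[0,0,0,0,0,0],[0,0,0,0,0,0]]]' -1 50; python3 -c "
from h import *
plan(.5395,-.267,.14,70)"; python3 -m handwheel '[[[0,-0.6,0,0,0,0],[0,-2,0,0,0,0],[0,-3.6,0,0,0,0],[0,-5.4,0,0,0,0],[0,-7.2,0,0,0,0],[0,-8.6,0,0,0,0],[0,-9.6,0,0,0,0],[0,-10,0,0,0,0]]]'; python3 -c "
from h import *
plan(.5395,-.267,.14,70)"
```

```text
clock: 23.08
tcp_pos: [0.5272, 0.0909, 0.0983]
tcp_rot: [-1.355, -0.942, 0.945]
force: [-0.6, -0.2, -0.0]
gripper_width: 0.752
clock: 23.75
tcp_pos: [0.5287, 0.0906, 0.1008]
tcp_rot: [-1.358, -0.945, 0.943]
force: [0.1, 0.1, 4.5]
gripper_width: 0.425
clock 23.8 grasp [0.5288 0.0906 0.0468] jaw 69.7 w 0.425 F [0.1 0.1 4.5] j6 -1.24 | shift [-33.15  -9.31 -13.46] turn [ 0.1 -0.3  0. ]
clock: 24.42
tcp_pos: [0.5281, 0.0908, 0.2011]
tcp_rot: [-1.357, -0.945, 0.943]
force: [0.3, -0.6, -2.1]
gripper_width: 0.423
clock 24.4 grasp [0.5282 0.0908 0.1471] jaw 69.7 w 0.423 F [ 0.3 -0.6 -2.1] j6 -1.24 | shift [-33.15   0.71 -13.5 ] turn [ 0.1 -0.3  0. ]
```

```bash
python3 -m handwheel '[[[-0.9,0,-0.4,0,0,0],[-2.7,0,-1.1,0,0,0],[-5,0,-2,0,0,0],[-7.4,0,-3,0,0,0],[-9.8,0,-4,0,0,0],[-12.2,0,-5,0,0,0],[-14.6,0,-5.9,0,0,0],[-16.8,0,-6.8,0,0,0]]]'; python3 -m handwheel '[[[-2.3,0,-0.9,0,0,0],[-4.7,0,-1.9,0,0,0],[-7.1,0,-2.9,0,0,0],[-9.5,0,-3.9,0,0,0],[-11.8,0,-4.8,0,0,0],[-13.8,0,-5.6,0,0,0],[-15.4,0,-6.3,0,0,0],[-16.3,0,-6.7,0,0,0]]]'; python3 - <<'E'
from h import *
plan(.5395,-.267,.053,70)
p=snapshot('scene');cv2.imwrite('pics/a7.png',cv2.resize(p['image'][190:340,60:260],(800,600)))
E
```

```text
clock: 25.08
tcp_pos: [0.5321, -0.0922, 0.1981]
tcp_rot: [-1.354, -0.941, 0.945]
force: [-0.5, 0.2, -0.5]
gripper_width: 0.419
clock: 25.75
tcp_pos: [0.5387, -0.2687, 0.1985]
tcp_rot: [-1.355, -0.941, 0.943]
force: [-0.5, 0.6, -1.0]
gripper_width: 0.426
clock 25.8 grasp [ 0.5386 -0.2687  0.1445] jaw 69.6 w 0.426 F [-0.5  0.6 -1. ] j6 -1.84 | shift [ 0.19  9.15 -0.03] turn [-0.1 -0.4  0. ]
```

View pics/a7.png

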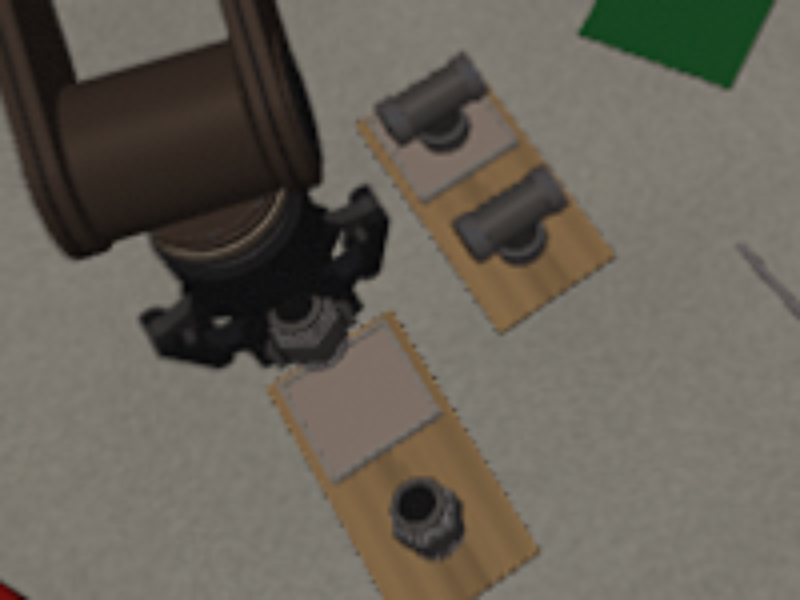

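The coupling is upright in the grip at about (310,330), and the tray at (358,400) is empty. Lower, release and retreat.

```bash
python3 -m handwheel '[[[0.1,1.2,0,0,0,0],[0.1,2.8,0,0,0,0],[0.2,4.5,0,0,0,0],[0.2,6.2,0,0,0,0],[0.2,7.5,0,0,0,0],[0.2,8.4,0,0,0,0],[0.2,8.9,0,0,0,0],[0.2,9.1,0,0,0,0]]]'; python3 -m handwheel '[[[0,0,0,0,0,0],[0,0,0,0,0,0],[0,0,0,0,0,0],[0,0,0,0,0,0],[0,0,0,0,0,0],[0,0,0,0,0,0],[0,0,0,0,0,0],[0,0,0,0,0,0]]]' 0.4;  python3 -m handwheel '[[[0,-0.6,0,0,0,0],[0,-2,0,0,0,0],[0,-3.6,0,0,0,0],[0,-5.6,0,0,0,0],[0,-7.6,0,0,0,0],[0,-9.6,0,0,0,0],[0,-11.2,0,0,0,0],[0,-12,0,0,0,0]]]'; python3 -m handwheel '[[[1,-1,0,0,0,0],[3,-1,0,0,0,0],[6,-1,0,0,0,0],[9,-1,0,0,0,0],[12,-1,0,0,0,0],[14,-1,0,0,0,0],[15,-1,0,0,0,0],[15,-1,0,0,0,0]]]'; python3 - <<'E'
from h import *
plan(.4,-.4,.2,70)
p=snapshot("scene"); print("coup",rect(near(p,(.539,-.267),.045,.06,.09)))
cv2.imwrite('pics/a8.png',cv2.resize(p['image'][80:340,60:400],(784,600)))
p=snapshot("top"); cv2.imwrite("pics/a9.png",cv2.resize(p["image"][110:340,130:460],(800,558),interpolation=cv2.INTER_CUBIC))
for n,c,h in(("coup",(.539,-.267),.06),("tee",(.461,-.095),.058),("bush",(.505,.24),.047)):
  print(n,rect(near(p,c,.045,h,.09)))
E
```

```text
clock: 26.47
tcp_pos: [0.5399, -0.2639, 0.1078]
tcp_rot: [-1.355, -0.944, 0.944]
force: [0.1, -0.5, -2.3]
gripper_width: 0.425
clock: 27.13
tcp_pos: [0.5402, -0.2648, 0.1091]
tcp_rot: [-1.357, -0.944, 0.944]
force: [0.1, 0.2, 0.4]
gripper_width: 0.702
clock: 27.8
tcp_pos: [0.5413, -0.2654, 0.2334]
tcp_rot: [-1.362, -0.946, 0.943]
force: [0.3, 0.6, 0.6]
gripper_width: 0.699
clock: 28.47
tcp_pos: [0.5926, -0.1217, 0.2387]
tcp_rot: [-1.354, -0.946, 0.946]
force: [-0.2, 0.3, 0.2]
gripper_width: 0.701
clock 28.5 grasp [ 0.5926 -0.1217  0.1847] jaw 69.8 w 0.701 F [-0.2  0.3  0.2] j6 -1.59 | shift [-32.76  -1.54   8.49] turn [-0.1 -0.2  0. ]
coup (array([ 538.6, -263.7]), array([31.6, 30.6]), 54.1)
coup (array([ 536. , -267.8]), array([18.2, 27.1]), 84.3)
tee (array([464. , -69.9]), array([22.2, 31.1]), 64.8)
bush (array([504.6, 240. ]), array([48.4, 47.6]), 65.9)
```

View pics/a8.png

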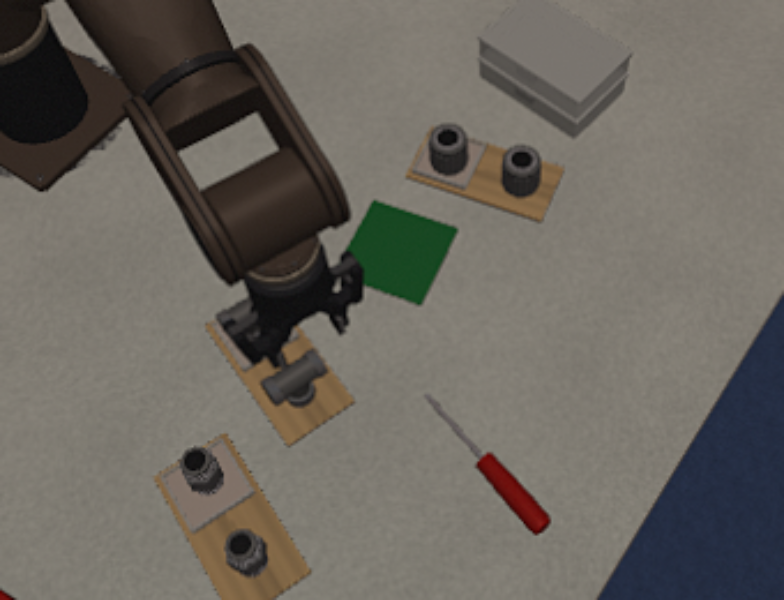

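View pics/a9.png

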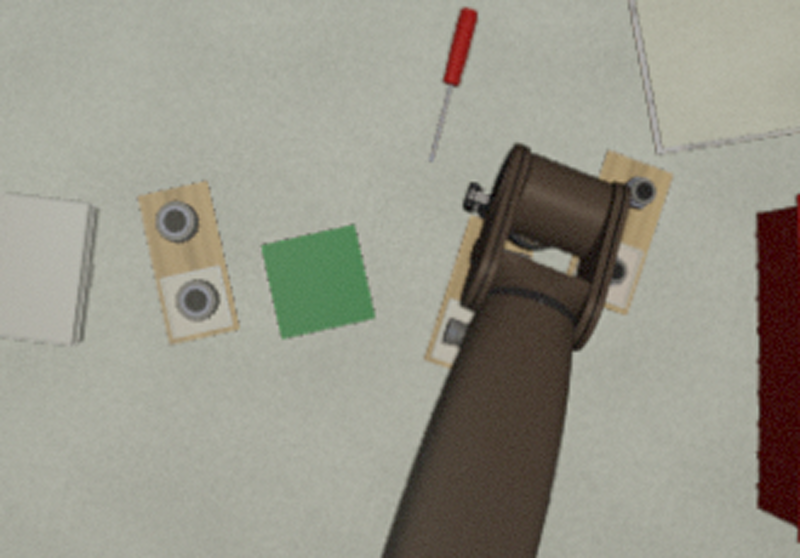

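All three stand upright in the matching trays. The coupling is at (200,468) and the bushing at (447,150) in the scene crop. The tee is partly hidden by the gripper now, but the previous view showed it standing. The mat is free, and the boxes and screwdriver haven't moved.

```bash
python3 -c "
from workcell import *
print(finish_job())"
```

```text
the job is handed in; nothing more can be done
None
```

The job is handed in: each fitting now stands upright in the tray with the matching sample, after about 28.5 s of the 123 s allowed. I parked the coupling on the mat, moved the tee to the middle tray and the bushing to the left tray, then put the coupling in the right tray.

**Last checks, with position errors against my own tray estimates:**
- **Bushing:** about 2–3 mm from its tray centre, seen in both cameras.
- **Coupling:** about 3–4 mm from its tray centre in the scene camera. The arm partly hid it from the top camera, so that reading was unusable.
- **Tee:** about 2–3 mm from its tray centre in the scene camera right after I released it. It was partly hidden by the arm in both final pictures. The last clear view, just before lowering the coupling, showed it standing.
- **Other things:** the mat is empty, and the boxes and screwdriver look unmoved. The gripper was open with its fingertips about 0.17 m above the table, touching nothing.

**Disagreements:** the two cameras differed by up to about 6 mm, mostly in y. One early network report put tray_tee at the right-hand board (confidence 0.42), which the picture contradicted. I used the depth and board fits instead.

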